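Put two plaster masters away in their keyed moulds

TASK

Put the two plaster masters away in their moulds: lay each one flat in the recess of the mould base that it fits, then close that mould with the cap of the same colour and outline, fully down on the keys. Leave the wooden rib and the two loop tools lying where they are.

Things in the scene. Friction and masses are not known exactly. Their poses are not given: they have to be found in the camera images.
- square_base: moss-green square resin mould base, 106 x 106 mm, 18 mm thick, not movable. Origin: centre of its underside; x and y along its sides. In its top a 54 x 54 mm recess, 5 mm deep (floor 13 mm above the bench), mouth bevelled 2.5 mm wider all round, and four cone keys, 15 mm wide at the foot, 8 mm tall, at x, y = +-39, +-39 mm
- oblong_base: slate-blue oblong resin mould base, 68 (x) x 120 (y) mm, 18 mm thick, not movable. Origin: centre of its underside; y along its long side. In its top a 36 (x) x 66 (y) mm recess, 5 mm deep (floor 13 mm above the bench), mouth bevelled 2.5 mm wider all round, and two cone keys, 15 mm wide at the foot, 8 mm tall, at x = 0, y = +-45 mm
- square_cap_gate (a point): moss-green square resin mould cap, 106 x 106 mm plate 24 mm thick, about 220 g, lying cavity down as it will go on: centre of the oblong pour gate on its top (32 mm in x, 50 mm in y, 28 mm tall; grip it across x), 38 mm above the cap's underside; x, y along the plate's sides. Below: 56 x 56 x 18 mm cavity over the master and 19 mm sockets for the keys. Closed, its underside is 18 mm above the bench (any quarter turn fits)
- oblong_cap_gate (a point): slate-blue oblong resin mould cap, 68 (x) x 120 (y) mm plate 20 mm thick, about 160 g, lying cavity down as it will go on: centre of the oblong pour gate on its top (32 mm in x, 50 mm in y, 28 mm tall; grip it across x), 34 mm above the cap's underside; y along the long side. Below: 38 x 68 x 14 mm cavity over the master and 19 mm sockets for the keys. Closed, its underside is 18 mm above the bench (either way round)
- square_master_mid (a point): centre (half-way up) of the loose white plaster master, 48 x 48 mm, 20 mm tall, wide face down, slight taper, about 60 g; x and y along its sides. It fits only the recess of the moss-green square base; its lowest 5 mm go into the recess, so hold it above that
- oblong_master_mid (a point): centre (half-way up) of the loose white plaster master, 30 (x) x 60 (y) mm, 14 mm tall, wide face down, slight taper, about 70 g; y along its long side. It fits only the recess of the slate-blue oblong base; its lowest 5 mm go into the recess, so hold it above that
- wooden_rib: loose wooden kidney-shaped rib, 52 (x) x 100 (y) mm, 9 mm thick, on the left. A bystander, to be left where it is; origin: centre of its underside, y along its length
- loop_tool_front: loose wire loop modelling tool with wooden handle, 19 x 169 mm, 9 mm thick, lying in front of the grey banding wheel (216 mm across, fixed, centre 0.68 m straight ahead of the robot, yellow clay on top: carry things over it at 0.27 m or pass in front). A bystander, to be left where it is; origin: centre of its underside, y along its length
- loop_tool_right: loose wire loop modelling tool with wooden handle, 19 x 154 mm, 9 mm thick, on the right. A bystander, to be left where it is; origin: centre of its underside, y along its length
Mind the look-alikes: they are no part of the job. Several things look just like the part that bears square_master_mid: the one meant starts nearest to the robot's base.

How it is judged:
By the outcome, as a careful person would: the job done as asked, in the order asked, and still so for the second after the job is handed in, with the robot touching nothing.
It also fails if it takes over 115 s, if anything falls off the work surface, if the arm or the gripper's body presses on something with over 40 N, if the wrist force passes 120 N, or if a joint passes its speed limit or range.

ROBOT

A 7-joint arm with a two-finger parallel gripper is mounted at the origin on a cart in front of the work surface, level with it; the furniture and walls round the work are solid. World frame = base frame: x ahead of the robot, y to its left, z up, the work surface at z = 0. Lengths are in m, angles in rad, forces in N, time in s.
With the tool pointing down it reaches from about 0.425 to 0.825 m from the base axis. Payload 3.6 kg.
Tool frame: the origin (TCP) lies between the finger pads; the fingertips stand 14 mm ahead of it and the grasp point (between the pads) lies 5 mm behind it; z points along the fingers, y is the line along which they close (so a half turn about z gives the same grasp; the last joint's range is limited). The gripper opens to 85 mm and grips with 20 to 120 N. Pads are 22 mm wide; open, the fingers measure 114 mm over their backs; the gripper's body (76 mm by 85 mm) begins 54 mm behind the grasp point. The pads swing forward as they close: fully open they stand 13 mm farther back than shut.
Start: joints at [1.101, 0.615, -0.013, 1.423, 0.008, 1.103, -0.04], TCP at [0.279, -0.587, 0.245] pointing down, gripper open.
Joint ranges: [-3.12, 3.12], [-0.3, 2.06], [-1.34, 1.32], [0.26, 2.42], [-1.36, 4.5], [0.01, 1.98], [-2.84, 2.84]. Speed limits (rad/s): [2.79, 2.79, 3.14, 3.14, 3.14, 3.14, 3.14].

INTERFACE

Orientations are given as a rotation vector (axis times angle).
In Python, from rig import env gives the robot as it stands. The module is installed in compiled form; this text tells all that it offers.
- The arm moves only by the tool drive_tool, never from a script. Its argument "plan" is a list of rows, each an object of numbers: "x", "y", "z": the shift along the world's x, y, z normalised to -1 to 1, where 1 is 600 mm; "twist": the turn about the world's z normalised to -1 to 1, where 1 is 60 degrees; "fingers": the gripper's target within -1 to 1 (fully open at 1, half-way at 0, shut at -1). A call has exactly 10 rows; each row shifts and turns the commanded pose from where the row before left it; what a row does not reach is not made up. A row lasts 1/8 s, in which the tool goes at most 62.5 mm and 10.7 degrees, less where a joint would pass 70% of its speed; a pose out of reach is approached as far as the arm can. A call with a number of a shift or a turn outside -1 to 1 is refused whole. A call with a gripper value outside its range is refused whole. The fingers move at their own pace and stop on an object; "grip_force" is the grip in N (left out, the last holds). Time passes only in rows, so rows that do not move let the fingers close, or fill a call up. It gives the time, the measured TCP pose, the force, the opening and the grip force at its end, in the units of the state.
- env.sense(): the state, without advancing time (a new reading comes with each control period).
- env.get_image(name): name is "scene" or "top"; returns (picture, depth): 400x640x3 uint8, blue, green, red; 400x640 float32, m along the optical axis (not along the pixel's ray), 0 where there is no reading.
- env.camera_model(name): a dict with "fx", "fy", "cx", "cy" (pixels), "rvec" (rotation vector, rad) and "tvec" (3), from world to camera coordinates, as OpenCV has them. Camera axes: x right, y down, z forward; pixel columns grow to the right and rows downward; lengths in m; the calibration is good to about 2 mm. A picture is of the moment at which its call begins. camera_model takes no time and is no camera call.
- env.hand_in(): hands the job in; it is judged then, once.
The state is a dict: "time": time; "joint_positions": joint angles; "qd": joint speeds; "effort": joint torques, N m; "ee_pos": TCP position; "eef_rot": TCP orientation; "wrist_force": force on the tool from outside, world axes, zero at the start; "torque": the same for the moment, N m; "opening": opening from 0.0 (shut) to 1.0 (fully open); "grasp_force": force on a finger pad.
Only numpy, scipy, OpenCV 4.12 (cv2) and the standard library are available. Lean on these libraries where they do the work, as an engineer would, in place of code of your own. Each camera call takes 0.05 s, during which the arm holds its last target. There are 200 camera calls.

## Working session

There is one attempt and no reset: what is moved stays moved. The work goes in short steps, Python scripts to look and compute and a tool call to move; the robot and the scene stay as the last step left them, time stands still between calls to the robot, and variables do not carry over. Pictures are saved under pics/ and viewed, at most 14 in all, crops included, and the job is handed in when it is done.

Besides the shell and the picture viewer there is one more tool, called after "Request:" as a command line: name --argument value ..., lists and objects as JSON in quotes. drive_tool: Moves the arm, as the interface text tells. Its arguments: {"type":"object","properties":{"plan":{"type":"array","items":{"type":"object","properties":{"x":{"type":"number"},"y":{"type":"number"},"z":{"type":"number"},"twist":{"type":"number"},"fingers":{"type":"number"}}}},"grip_force":{"type":"number"}},"required":["plan"]}

```bash
ls; mkdir -p pics
cat > h.py <<'E'
from rig import env
import numpy as np, cv2
def cam(n):
    m=env.camera_model(n); R=cv2.Rodrigues(np.array(m["rvec"],float))[0]; t=np.array(m["tvec"],float).ravel()
    return m,R,t
def ray(n,uv,z):
    m,R,t=cam(n); uv=np.atleast_2d(np.array(uv,float))
    d=np.c_[(uv[:,0]-m["cx"])/m["fx"],(uv[:,1]-m["cy"])/m["fy"],np.ones(len(uv))]@R
    c=-R.T@t; s=(z-c[2])/d[:,2]; return c+d*s[:,None]
def cloud(n,D):
    m,R,t=cam(n); v,u=np.mgrid[:D.shape[0],:D.shape[1]]
    P=np.stack([(u-m["cx"])/m["fx"]*D,(v-m["cy"])/m["fy"]*D,D],-1)
    W=(P-t)@R; W[D==0]=np.nan; return W
E
python3 - <<'E'
from h import *
for n in("scene","top"):
    I,D=env.get_image(n); cv2.imwrite(f"pics/{n}0.png",I); np.save(f"{n}0.npy",D)
    m,R,t=cam(n); print(n,m["fx"],-R.T@t,R[2])
s=env.sense(); print(s)
E
```

```text
pics
scene 478.8791867770749 [-0.30013893  0.15167972  1.01235318] [ 0.67528477 -0.11730773 -0.72816851]
top 392.8969285773567 [ 4.00598288e-01 -9.41751746e-04  1.10105278e+00] [ 0.15904026 -0.00113893 -0.98727144]
{'time': 0.1, 'joint_positions': array([ 1.1014684 ,  0.61582152, -0.0125997 ,  1.42479458,  0.00813098,
        1.1034075 , -0.04036764]), 'qd': array([-0.0005373 , -0.00100891,  0.0003711 , -0.00502211, -0.00083903,
        0.00315554, -0.00083461]), 'effort': array([ 1.93154083e-03, -4.70382750e+01,  2.60540480e-01, -1.71571577e+01,
        1.01252360e-02,  5.83056884e-03,  2.45822639e-05]), 'ee_pos': array([ 0.27822559, -0.58669057,  0.24423612]), 'eef_rot': array([-3.06261588e+00, -6.89567278e-01,  9.25072058e-04]), 'wrist_force': array([ 0.02759742, -0.23241211,  0.88948004]), 'torque': array([0.0120395 , 0.03813854, 0.05849207]), 'grasp_force': 0.0, 'opening': 1.0034323894103452}
```

View pics/scene0.png

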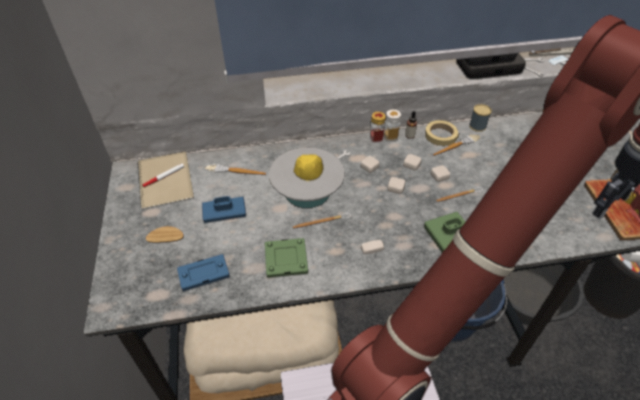

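View pics/top0.png

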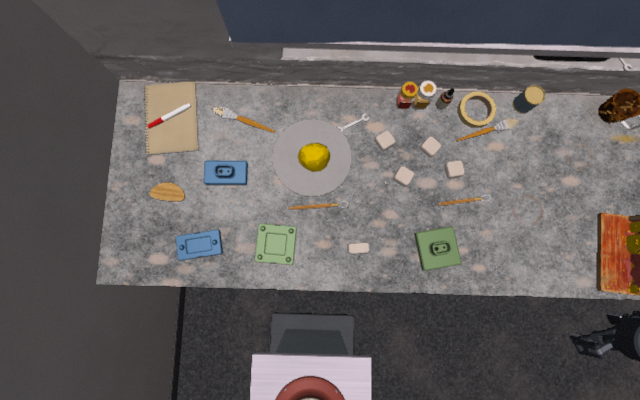

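The top view shows the moss base at (276,244), the slate base at (199,245), the slate cap at (226,173), the moss cap at (438,249) and the oblong master at (359,248). Four square look-alikes are at (385,140), (431,146), (404,176) and (455,169). I'll measure them all and pick the one nearest the base.

```bash
cat > meas.py <<'E'
from h import *
def rects(n,I,mask,z,roi=None,amin=60):
    mask=cv2.morphologyEx(mask.astype(np.uint8),cv2.MORPH_CLOSE,np.ones((3,3)))
    out=[]
    for c in cv2.findContours(mask,cv2.RETR_EXTERNAL,cv2.CHAIN_APPROX_NONE)[0]:
        if cv2.contourArea(c)<amin: continue
        uv=c[:,0,:].mean(0)
        W=ray(n,c[:,0,:],z)[:,:2]
        r=cv2.minAreaRect((W*1000).astype(np.float32))
        out.append((uv.round(),np.round(r[0],1),np.round(r[1],1),round(r[2],1)))
    return out
E
python3 - <<'E'
from meas import *
I=cv2.imread("pics/top0.png");D=np.load("top0.npy")
W=cloud("top",D)
H=cv2.cvtColor(I,cv2.COLOR_BGR2HSV);h,s,v=cv2.split(H)
ok=np.zeros(h.shape,bool);ok[80:292,100:500]=1
g=(h>35)&(h<75)&(s>70)&ok; b=(h>95)&(h<118)&(s>110)&ok
w=(s<60)&(v>175)&ok
b2,g2,r2=[I[...,i].astype(int) for i in range(3)]
for nm,m,z in(("green",g,.018),("green",g,.024),("blue",b,.018),("blue",b,.020),("white14",w,.014),("white20",w,.020)):
    print(nm); [print("  ",*q,"dist",np.hypot(*q[1]).round()) for q in rects("top",I,m,z)]
for (u,vv) in [(276,244),(199,245),(226,173),(438,249),(441,247),(226,171),(359,248),(385,140),(431,146),(404,176),(455,169),(300,270)]:
    print((u,vv),I[vv,u],H[vv,u],np.nanmedian(W[vv-2:vv+3,u-2:u+3].reshape(-1,3),0).round(4))
cv2.imwrite("pics/crop0.png",cv2.resize(I[120:280,150:480],None,fx=2.4,fy=2.4,interpolation=cv2.INTER_CUBIC))
E
```

```text
green
   [438. 248.] [ 444.3 -336.8] [102.9 106.5] 11.6 dist 558.0
green
   [438. 248.] [ 444.  -334.9] [102.3 105.9] 11.6 dist 556.0
blue
   [201. 245.] [433.7 316. ] [ 58.8 118.6] 11.4 dist 537.0
   [228. 172.] [639.5 255.9] [ 63.5 115. ] 1.7 dist 689.0
blue
   [201. 245.] [433.6 315.4] [ 58.7 118.4] 11.4 dist 536.0
   [228. 172.] [639.1 255.5] [ 63.3 114.7] 1.7 dist 688.0
white14
   [358. 248.] [ 439.1 -120.7] [24.5 52.5] 1.6 dist 455.0
   [276. 244.] [443.7 107.4] [48.3 48.5] 86.9 dist 457.0
   [283. 235.] [471.1  90.4] [96.4 52. ] 44.7 dist 480.0
   [404. 175.] [ 646.6 -247.7] [42.4 40.6] 59.6 dist 692.0
   [455. 168.] [ 671.4 -393.4] [41.  42.8] 12.1 dist 778.0
   [431. 145.] [ 736.7 -326.3] [42.5 41.3] 49.1 dist 806.0
   [381. 133.] [ 768.4 -180.7] [85.6 42.7] 37.2 dist 789.0
   [351. 122.] [803.2 -94.2] [ 33.4 100.1] 26.2 dist 809.0
   [224. 112.] [818.2 272.2] [71.2 25.8] 81.9 dist 862.0
   [175. 111.] [817.3 414.7] [13.8 92. ] 30.2 dist 916.0
   [428.  88.] [ 910.2 -319.5] [43.6 47.2] 1.8 dist 965.0
white20
   [358. 248.] [ 438.9 -120. ] [24.4 52.2] 1.6 dist 455.0
   [276. 
[... 637 characters left out ...]
 245) [172 137 100] [105 107 172] [0.4334 0.3176 0.0123]
(226, 173) [177 141 104] [105 105 177] [0.6341 0.2521 0.0303]
(438, 249) [ 79 108  94] [ 44  68 108] [ 0.4406 -0.3336  0.0338]
(441, 247) [103 145 124] [ 45  74 145] [ 0.4461 -0.342   0.0325]
(226, 171) [177 140 104] [105 105 177] [0.6401 0.2534 0.0291]
(359, 248) [181 191 210] [ 10  35 210] [ 0.4378 -0.122   0.0124]
(385, 140) [173 185 204] [ 12  39 204] [ 0.7465 -0.1925  0.018 ]
(431, 146) [174 186 205] [ 12  39 205] [ 0.7329 -0.3239  0.0184]
(404, 176) [172 182 201] [ 10  37 201] [ 0.6425 -0.2461  0.0187]
(455, 169) [174 186 204] [ 12  38 204] [ 0.6672 -0.3906  0.0181]
(300, 270) [162 162 167] [  0   8 167] [ 0.3734  0.0385 -0.0017]
```

View pics/crop0.png

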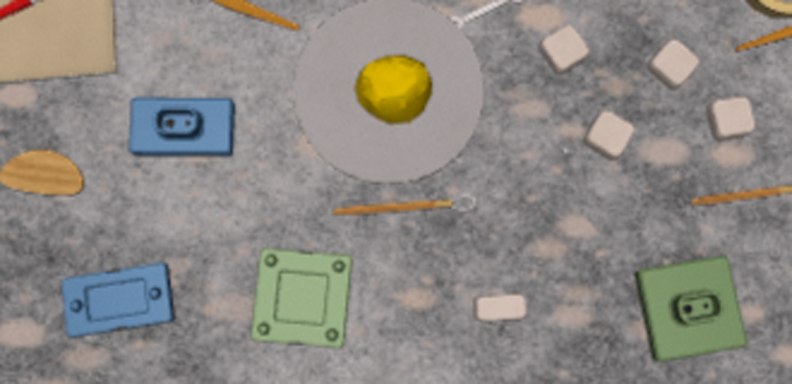

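```bash
cat >> meas.py <<'E'
def top_rect(W,c,rad,zlo,zhi):
    # plate/top-face rectangle from depth points in a height band near c
    m=(np.hypot(W[...,0]-c[0],W[...,1]-c[1])<rad)&(W[...,2]>zlo)&(W[...,2]<zhi)
    m=cv2.morphologyEx(m.astype(np.uint8),cv2.MORPH_OPEN,np.ones((2,2)))
    n,l,st,_=cv2.connectedComponentsWithStats(m)
    if n<2: return None
    m=l==1+np.argmax(st[1:,4]); P=W[m][:,:2]*1000
    r=cv2.minAreaRect(P.astype(np.float32)); a=(r[2]+45)%90-45; sz=r[1] if abs(a-r[2])<1 else r[1][::-1]
    return np.round(r[0],1),np.round(sz,1),"ang",round(a,1),"mean",P.mean(0).round(1),"z",(np.median(W[m][:,2])*1000).round(1),len(P)
E
python3 - <<'E'
from meas import *
for n in("top","scene"):
    W=cloud(n,np.load(f"{n}0.npy")); print(n)
    for nm,c,r,a,b in(("sqbase",(.443,.107),.085,.009,.03),("obbase",(.4336,.316),.075,.009,.03),("sqcap",(.444,-.335),.085,.016,.06),("sqgate",(.444,-.335),.04,.035,.06),
      ("obcap",(.639,.255),.075,.012,.06),("obgate",(.639,.255),.04,.031,.06),("sqmast",(.645,-.246),.045,.009,.03),("obmast",(.439,-.12),.045,.006,.03)):
        print(nm,top_rect(W,c,r,a,b))
E
```

```text
top
sqbase (array([439.8, 106. ]), array([106.2, 104.3]), 'ang', -3.5, 'mean', array([nan, nan]), 'z', np.float64(nan), 1467)
obbase (array([431.2, 320.1]), array([ 67.5, 122.4]), 'ang', 10.7, 'mean', array([nan, nan]), 'z', np.float64(nan), 1084)
sqcap (array([ 440.6, -343.6]), array([107.3, 114.7]), 'ang', 11.4, 'mean', array([nan, nan]), 'z', np.float64(nan), 1508)
sqgate (array([ 441.1, -343.8]), array([32.8, 62.3]), 'ang', 11.7, 'mean', array([nan, nan]), 'z', np.float64(nan), 137)
obcap (array([637.1, 257.1]), array([ 64. , 116.7]), 'ang', 2.8, 'mean', array([nan, nan]), 'z', np.float64(nan), 1021)
obgate (array([637.5, 257.3]), array([29.3, 46.8]), 'ang', 0.5, 'mean', array([637.5, 257.3]), 'z', np.float64(36.4), 128)
sqmast (array([ 644.2, -249.8]), array([49.9, 43.2]), 'ang', -36.0, 'mean', array([nan, nan]), 'z', np.float64(nan), 246)
obmast (array([ 436.2, -123.2]), array([26.3, 58.2]), 'ang', 5.0, 'mean', array([nan, nan]), 'z', np.float64(nan), 203)
scene
sqbase (array([418.9,  79.4]), array([ 74.3, 155.9]), 'ang', 43.2, 'mean', array([nan, nan]), 'z', np.float64(nan), 1
[... 173 characters left out ...]
 81.6]), 'ang', -34.9, 'mean', array([nan, nan]), 'z', np.float64(nan), 825)
sqgate (array([ 287.9, -233.1]), array([469.9,  44. ]), 'ang', -34.8, 'mean', array([ 418.3, -324.6]), 'z', np.float64(44.2), 202)
obcap (array([641.3, 256.7]), array([ 82.3, 121.2]), 'ang', 3.0, 'mean', array([nan, nan]), 'z', np.float64(nan), 854)
obgate (array([661.7, 240.6]), array([16. , 15.4]), 'ang', 0.7, 'mean', array([nan, nan]), 'z', np.float64(nan), 194)
sqmast (array([ 645.6, -252.2]), array([60.5, 44.4]), 'ang', -26.8, 'mean', array([ 637.2, -248.4]), 'z', np.float64(18.6), 195)
obmast (array([ 434.7, -124. ]), array([26.5, 62.9]), 'ang', 7.7, 'mean', array([ 432.7, -122.2]), 'z', np.float64(12.4), 216)
```

Request:
drive_tool --plan '[{"x":0.07,"y":0.065,"twist":0.08,"fingers":1},{"x":0.07,"y":0.065,"twist":0.08},{"x":0.07,"y":0.065,"twist":0.08},{"x":0.07,"y":0.065,"twist":0.08},{"x":0.07,"y":0.065,"twist":0.08},{"x":0.07,"y":0.065,"twist":0.08},{"x":0.07,"y":0.065,"twist":0.09,"z":-0.04},{"x":0.07,"y":0.065,"z":-0.04},{"x":0.053,"y":0.047,"z":-0.04},{}]' --grip_force 40

```text
invalid input
```

Request:
drive_tool --plan '[{"x":0.07,"y":0.065,"z":0,"twist":0.08,"fingers":1},{"x":0.07,"y":0.065,"z":0,"twist":0.08,"fingers":1},{"x":0.07,"y":0.065,"z":0,"twist":0.08,"fingers":1},{"x":0.07,"y":0.065,"z":0,"twist":0.08,"fingers":1},{"x":0.07,"y":0.065,"z":0,"twist":0.08,"fingers":1},{"x":0.07,"y":0.065,"z":0,"twist":0.08,"fingers":1},{"x":0.07,"y":0.065,"z":-0.04,"twist":0.09,"fingers":0.8},{"x":0.07,"y":0.065,"z":-0.04,"twist":0,"fingers":0.6},{"x":0.051,"y":0.045,"z":-0.04,"twist":0,"fingers":0.6},{"x":0,"y":0,"z":-0.04,"twist":0,"fingers":0.6}]' --grip_force 40

```text
time: 1.35
ee_pos: [0.6481, -0.2419, 0.1476]
eef_rot: [-2.717, -1.57, -0.005]
wrist_force: [-0.1, -1.1, 1.0]
opening: 0.803
grasp_force: 0.0
```

Run:
```python
from h import *
for n in("scene","top"):
    I,D=env.get_image(n); W=cloud(n,D); s=env.sense(); p=s["ee_pos"]
    m,R,t=cam(n); q=R@p+t; u,v=int(m["fx"]*q[0]/q[2]+m["cx"]),int(m["fy"]*q[1]/q[2]+m["cy"]); print(n,u,v,p.round(4))
    near=(np.hypot(W[...,0]-p[0],W[...,1]-p[1])<.06)&(W[...,2]>.06)
    z=W[near][:,2]; print("lowest gripper z",np.sort(z)[:12].round(4), "n",len(z))
    u0,v0=max(u-55,0),max(v-60,0); cv2.imwrite(f"pics/{n}1.png",cv2.resize(I[v0:v0+120,u0:u0+110],None,fx=4,fy=4,interpolation=cv2.INTER_CUBIC)); print(u0,v0)
a=cv2.imread("pics/scene1.png");b=cv2.imread("pics/top1.png");h=min(a.shape[0],b.shape[0]);w=min(a.shape[1],400)
cv2.imwrite("pics/pair1.png",np.hstack([a[:h,:w],b[:h,:400]]))
```

```text
scene 400 151 [ 0.6441 -0.2443  0.1435]
lowest gripper z [0.1404 0.1416 0.1417 0.1433 0.1453 0.1476 0.1493 0.1501 0.1508 0.1529
 0.1532 0.1539] n 1232
345 91
top 415 165 [ 0.6431 -0.2465  0.145 ]
lowest gripper z [0.1416 0.1441 0.1473 0.1503 0.1591 0.1812 0.1833 0.1841 0.186  0.1905
 0.1906 0.1907] n 3057
360 105
```

View pics/pair1.png

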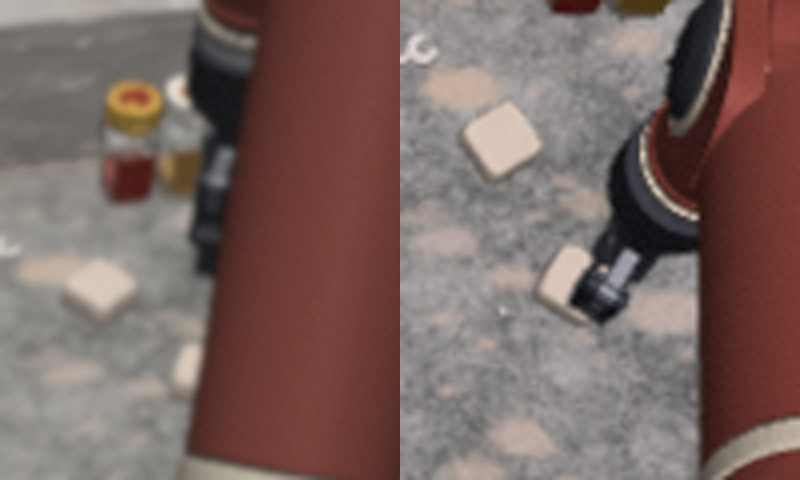

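Request:
drive_tool --plan '[{"x":0,"y":0,"z":-0.06,"twist":0,"fingers":0.6},{"x":0,"y":0,"z":-0.06,"twist":0,"fingers":0.6},{"x":0,"y":0,"z":-0.055,"twist":0,"fingers":0.6},{"x":0,"y":0,"z":-0.035,"twist":0,"fingers":0.6},{"x":0,"y":0,"z":0,"twist":0,"fingers":0.6},{"x":0,"y":0,"z":0,"twist":0,"fingers":0.3},{"x":0,"y":0,"z":0,"twist":0,"fingers":-0.3},{"x":0,"y":0,"z":0,"twist":0,"fingers":-0.3},{"x":0,"y":0,"z":0,"twist":0,"fingers":-0.3},{"x":0,"y":0,"z":0,"twist":0,"fingers":-0.3}]' --grip_force 40

```text
time: 2.7
ee_pos: [0.6467, -0.2488, 0.0257]
eef_rot: [2.724, 1.559, 0.004]
wrist_force: [-0.1, -0.4, 6.7]
opening: 0.486
grasp_force: 41.1
```

Request:
drive_tool --plan '[{"x":0,"y":0,"z":0.02,"twist":0,"fingers":-0.3},{"x":0,"y":0,"z":0.04,"twist":0,"fingers":-0.3},{"x":0,"y":0,"z":0.06,"twist":0,"fingers":-0.3},{"x":0,"y":0,"z":0.06,"twist":0,"fingers":-0.3},{"x":0,"y":0,"z":0,"twist":0,"fingers":-0.3},{"x":0,"y":0,"z":0,"twist":0,"fingers":-0.3},{"x":0,"y":0,"z":0,"twist":0,"fingers":-0.3},{"x":0,"y":0,"z":0,"twist":0,"fingers":-0.3},{"x":0,"y":0,"z":0,"twist":0,"fingers":-0.3},{"x":0,"y":0,"z":0,"twist":0,"fingers":-0.3}]' --grip_force 40

```text
time: 3.95
ee_pos: [0.6451, -0.2482, 0.131]
eef_rot: [-2.726, -1.56, 0.0]
wrist_force: [0.0, 0.4, -0.3]
opening: 0.482
grasp_force: 40.1
```

Run:
```python
from meas import *
for n in("top","scene"):
    I=cv2.imread(f"pics/{n}0.png");H=cv2.cvtColor(I,cv2.COLOR_BGR2HSV);h,s,v=cv2.split(H)
    for nm,m,zs in(("green",(h>35)&(h<75)&(s>45),(.018,.024)),("blue",(h>95)&(h<118)&(s>90),(.018,.020))):
        for z in zs:
            for q in rects(n,I,m,z,amin=400):
                if 380<q[1][0]<700 and abs(q[1][1])<450: print(n,nm,z,*q)
```

```text
top green 0.018 [438. 248.] [ 444.2 -337. ] [105.4 108.7] 11.7
top green 0.018 [275. 244.] [443.3 107.7] [105.1 104.5] 86.6
top green 0.024 [438. 248.] [ 443.9 -335.1] [104.8 108.1] 11.7
top green 0.024 [275. 244.] [443.1 107.1] [104.5 104. ] 86.6
top blue 0.018 [199. 245.] [434.6 317.2] [ 66.2 120.5] 10.6
top blue 0.018 [225. 172.] [639.5 256.8] [ 63.5 119.7] 1.7
top blue 0.02 [199. 245.] [434.5 316.6] [ 66.1 120.3] 10.6
top blue 0.02 [225. 172.] [639.1 256.4] [ 63.3 119.5] 1.7
scene green 0.018 [285. 257.] [438.4 108. ] [103.1 110.9] 86.6
scene green 0.018 [444. 228.] [ 446.9 -336. ] [100.5 112.6] 12.0
scene green 0.024 [285. 257.] [433.9 108.3] [102.5 110.2] 86.6
scene green 0.024 [444. 228.] [ 442.3 -333.1] [ 99.9 112. ] 12.0
scene blue 0.018 [202. 272.] [429.5 317.6] [ 70.9 114.7] 10.0
scene blue 0.018 [223. 209.] [638.2 257.9] [ 78.7 113.5] 1.5
scene blue 0.02 [202. 272.] [428.1 317.3] [ 70.8 114.5] 10.0
scene blue 0.02 [223. 209.] [636.3 257.7] [ 78.6 113.2] 1.5
```

Request:
drive_tool --plan '[{"x":-0.07,"y":0.02,"z":0.02,"twist":0,"fingers":-0.3},{"x":-0.07,"y":0.05,"z":0,"twist":0.06,"fingers":-0.3},{"x":-0.06,"y":0.07,"z":0,"twist":0.06,"fingers":-0.3},{"x":-0.05,"y":0.08,"z":0,"twist":0.06,"fingers":-0.3},{"x":-0.04,"y":0.085,"z":0,"twist":0.06,"fingers":-0.3},{"x":-0.02,"y":0.09,"z":0,"twist":0.06,"fingers":-0.3},{"x":-0.01,"y":0.09,"z":0,"twist":0.06,"fingers":-0.3},{"x":-0.01,"y":0.07,"z":0,"twist":0.05,"fingers":-0.3},{"x":-0.006,"y":0.036,"z":0,"twist":0.035,"fingers":-0.3},{"x":0,"y":0,"z":0,"twist":0,"fingers":-0.3}]'

```text
time: 5.2
ee_pos: [0.4435, 0.1083, 0.1437]
eef_rot: [-2.288, -2.152, -0.002]
wrist_force: [0.5, -0.8, -0.7]
opening: 0.483
grasp_force: 40.2
```

```bash
cat > look.py <<'E'
from h import *
import sys
# usage: look.py tag half  -> side-by-side crops of both cameras round the TCP
tag,hf=sys.argv[1],int(sys.argv[2]); out=[]
p=np.array([float(a) for a in sys.argv[3:6]]) if len(sys.argv)>5 else None
for n in("scene","top"):
    I,D=env.get_image(n); cv2.imwrite(f"pics/{n}{tag}.png",I); np.save(f"{n}{tag}.npy",D)
    q=p if p is not None else env.sense()["ee_pos"]; m,R,t=cam(n); c=R@q+t
    u,v=int(m["fx"]*c[0]/c[2]+m["cx"]),int(m["fy"]*c[1]/c[2]+m["cy"])
    P=cv2.copyMakeBorder(I,hf,hf,hf,hf,cv2.BORDER_CONSTANT)[v:v+2*hf,u:u+2*hf]
    out.append(cv2.resize(P,(398,398),interpolation=cv2.INTER_CUBIC)); print(n,"origin",u-hf,v-hf,"scale",398/2/hf)
cv2.imwrite(f"pics/pair{tag}.png",np.hstack(out)); print(env.sense()["ee_pos"].round(4))
E
python3 look.py 2 45
```

```text
scene origin 238 178 scale 4.4222222222222225
top origin 226 196 scale 4.4222222222222225
[0.4438 0.1052 0.1434]
```

View pics/pair2.png

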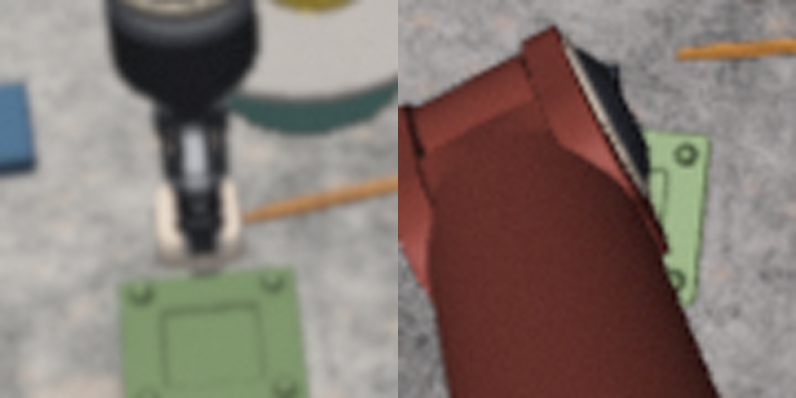

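Request:
drive_tool --plan '[{"x":0.0,"y":0.002,"z":-0.05,"twist":0,"fingers":-0.3},{"x":0,"y":0,"z":-0.05,"twist":0,"fingers":-0.3},{"x":0,"y":0,"z":-0.04,"twist":0,"fingers":-0.3},{"x":0,"y":0,"z":-0.015,"twist":0,"fingers":-0.3},{"x":0,"y":0,"z":-0.005,"twist":0,"fingers":-0.3},{"x":0,"y":0,"z":-0.005,"twist":0,"fingers":-0.3},{"x":0,"y":0,"z":-0.003,"twist":0,"fingers":-0.3},{"x":0,"y":0,"z":-0.003,"twist":0,"fingers":-0.3},{"x":0,"y":0,"z":0,"twist":0,"fingers":-0.3},{"x":0,"y":0,"z":0,"twist":0,"fingers":-0.3}]'

```text
time: 6.55
ee_pos: [0.4436, 0.1076, 0.0408]
eef_rot: [2.292, 2.148, 0.0]
wrist_force: [-0.1, 0.6, -1.0]
opening: 0.484
grasp_force: 40.2
```

```bash
python3 look.py 3 40 .443 .108 .025; python3 -c "
from rig import env
for i in range(2):
  env.get_image('top'); s=env.sense(); print(s['ee_pos'],s['wrist_force'])"
```

```text
scene origin 245 213 scale 4.975
top origin 234 203 scale 4.975
[0.4436 0.1076 0.0408]
[0.4435459  0.10755503 0.04074327] [-0.25196444 -0.4970788  -0.55243044]
[0.44356748 0.10754887 0.04074488] [ 0.76425571 -0.17184409 -0.52279556]
```

View pics/pair3.png

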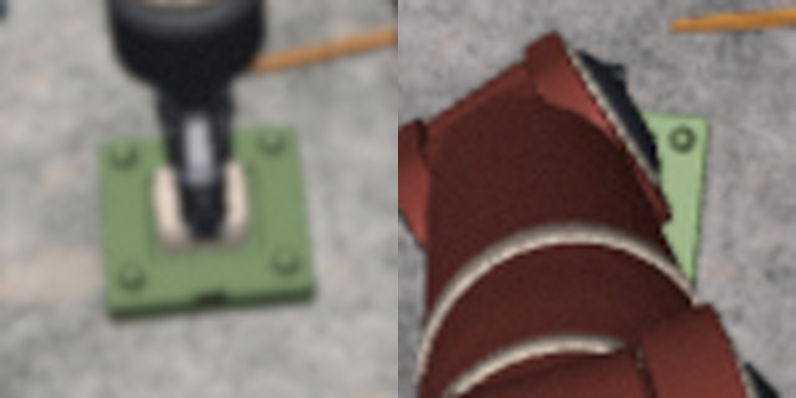

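Request:
drive_tool --plan '[{"x":0.0,"y":-0.001,"z":-0.003,"twist":0,"fingers":-0.3},{"x":0,"y":0,"z":-0.002,"twist":0,"fingers":-0.3},{"x":0,"y":0,"z":0,"twist":0,"fingers":-0.3},{"x":0,"y":0,"z":0,"twist":0,"fingers":0.1},{"x":0,"y":0,"z":0,"twist":0,"fingers":0.3},{"x":0,"y":0,"z":0,"twist":0,"fingers":0.6},{"x":0,"y":0,"z":0,"twist":0,"fingers":0.6},{"x":0,"y":0,"z":0.05,"twist":0,"fingers":0.6},{"x":0,"y":0,"z":0.08,"twist":0,"fingers":0.6},{"x":0,"y":0,"z":0.1,"twist":0,"fingers":0.6}]'

```text
time: 8.0
ee_pos: [0.4427, 0.1066, 0.1764]
eef_rot: [-2.291, -2.147, 0.004]
wrist_force: [1.0, 0.2, -1.2]
opening: 0.801
grasp_force: 0.0
```

Request:
drive_tool --plan '[{"x":0.0,"y":-0.06,"z":0,"twist":0.02,"fingers":0.6},{"x":0,"y":-0.09,"z":0,"twist":0.02,"fingers":0.6},{"x":0,"y":-0.1,"z":0,"twist":0.02,"fingers":0.6},{"x":0,"y":-0.08,"z":0,"twist":0.02,"fingers":0.4},{"x":0,"y":-0.045,"z":0,"twist":0.005,"fingers":0.4},{"x":0,"y":0,"z":0,"twist":0,"fingers":0.4},{"x":0,"y":0,"z":-0.05,"twist":0,"fingers":0.4},{"x":0,"y":0,"z":-0.05,"twist":0,"fingers":0.4},{"x":0,"y":0,"z":0,"twist":0,"fingers":0.4},{"x":0,"y":0,"z":0,"twist":0,"fingers":0.4}]'

```text
time: 9.25
ee_pos: [0.4442, -0.117, 0.1164]
eef_rot: [2.192, 2.25, 0.002]
wrist_force: [0.1, 0.1, -0.5]
opening: 0.697
grasp_force: 0.0
```

```bash
python3 look.py 4 45 .443 .108 .025; cp pics/pair4.png pics/pair4a.png
python3 - <<'E'
from meas import *
I=cv2.imread("pics/top4.png");H=cv2.cvtColor(I,cv2.COLOR_BGR2HSV);h,s,v=cv2.split(H)
for q in rects("top",I,(s<50)&(v>175)&(h<25),.030,amin=100): 
    if 380<q[1][0]<700 and abs(q[1][1])<300: print("white",*q)
for q in rects("top",I,(h>35)&(h<75)&(s>45),.018,amin=400): print("green",*q)
E
```

```text
scene origin 240 208 scale 4.4222222222222225
top origin 229 198 scale 4.4222222222222225
[ 0.4444 -0.1176  0.1168]
white [275. 243.] [442.8 108.8] [40.4 41. ] 1.7
green [438. 248.] [ 444.2 -337.1] [105.4 108.5] 11.7
green [275. 244.] [443.3 107.7] [105.1 104.4] 86.6
```

View pics/pair4.png

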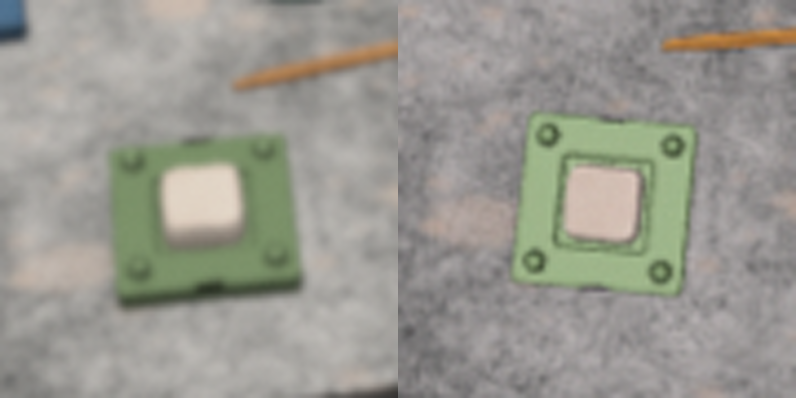

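Request:
drive_tool --plan '[{"x":-0.009,"y":-0.0065,"z":-0.05,"twist":0,"fingers":0.4},{"x":0,"y":0,"z":-0.05,"twist":0,"fingers":0.4},{"x":0,"y":0,"z":-0.04,"twist":0,"fingers":0.4},{"x":0,"y":0,"z":-0.02,"twist":0,"fingers":0.4},{"x":0,"y":0,"z":0,"twist":0,"fingers":0.2},{"x":0,"y":0,"z":0,"twist":0,"fingers":0},{"x":0,"y":0,"z":0,"twist":0,"fingers":-0.3},{"x":0,"y":0,"z":0,"twist":0,"fingers":-0.7},{"x":0,"y":0,"z":0,"twist":0,"fingers":-0.7},{"x":0,"y":0,"z":0,"twist":0,"fingers":-0.7}]' --grip_force 40

```text
time: 10.6
ee_pos: [0.439, -0.1222, 0.0208]
eef_rot: [2.193, 2.247, 0.002]
wrist_force: [-0.5, -0.2, 7.0]
opening: 0.314
grasp_force: 38.7
```

Run:
```python
from meas import *
W=cloud("top",np.load("top4.npy")); W[np.isnan(W)]=-9
m=(abs(W[...,0]-.443)<.018)&(abs(W[...,1]-.108)<.018)
P=W[m]; P=P[abs(P[:,2]-.033)<.02]; A=np.c_[P[:,:2]-[.443,.108],np.ones(len(P))]; print("master top plane",np.linalg.lstsq(A,P[:,2],rcond=None)[0],len(P))
s=env.sense(); print(s["ee_pos"],s["wrist_force"],s["opening"])
```

```text
master top plane [-0.00981645  0.00892313  0.03161762] 182
[ 0.43899077 -0.12218319  0.02083866] [-0.48294877 -0.22667152  7.03610056] 0.31439978987346934
```

Request:
drive_tool --plan '[{"x":0,"y":0,"z":0.03,"twist":0,"fingers":-0.7},{"x":0,"y":0,"z":0.08,"twist":0,"fingers":-0.7},{"x":0,"y":0.04,"z":0.07,"twist":0,"fingers":-0.7},{"x":0,"y":0.09,"z":0.02,"twist":0.02,"fingers":-0.7},{"x":0,"y":0.1,"z":0,"twist":0.02,"fingers":-0.7},{"x":0,"y":0.1,"z":0,"twist":0.03,"fingers":-0.7},{"x":0,"y":0.1,"z":0,"twist":0.03,"fingers":-0.7},{"x":0,"y":0.1,"z":0,"twist":0.03,"fingers":-0.7},{"x":-0.004,"y":0.1,"z":0,"twist":0.02,"fingers":-0.7},{"x":-0.0035,"y":0.09,"z":0,"twist":0,"fingers":-0.7}]'

```text
time: 11.85
ee_pos: [0.4331, 0.3121, 0.1401]
eef_rot: [-2.011, -2.414, -0.001]
wrist_force: [1.4, 0.2, 0.2]
opening: 0.317
grasp_force: 39.3
```

Request:
drive_tool --plan '[{"x":0,"y":0.0145,"z":-0.04,"twist":0,"fingers":-0.7},{"x":0,"y":0,"z":-0.06,"twist":0,"fingers":-0.7},{"x":0,"y":0,"z":-0.04,"twist":0,"fingers":-0.7},{"x":0,"y":0,"z":0,"twist":0,"fingers":-0.7},{"x":0,"y":0,"z":0,"twist":0,"fingers":-0.7},{"x":0,"y":0,"z":0,"twist":0,"fingers":-0.7},{"x":0,"y":0,"z":0,"twist":0,"fingers":-0.7},{"x":0,"y":0,"z":0,"twist":0,"fingers":-0.7},{"x":0,"y":0,"z":0,"twist":0,"fingers":-0.7},{"x":0,"y":0,"z":0,"twist":0,"fingers":-0.7}]'

```text
time: 13.1
ee_pos: [0.4336, 0.3187, 0.0557]
eef_rot: [-2.012, -2.413, 0.0]
wrist_force: [-0.2, -0.2, -1.0]
opening: 0.313
grasp_force: 39.3
```

```bash
python3 look.py 5 40 .4345 .3185 .03
```

```text
scene origin 161 227 scale 4.975
top origin 156 204 scale 4.975
[0.4336 0.3187 0.0557]
```

View pics/pair5.png

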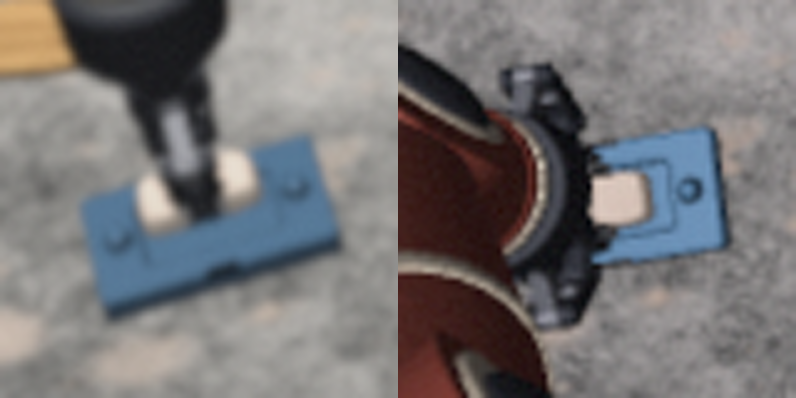

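Run:
```python
from meas import *
ax=np.array([-np.sin(np.radians(10.5)),np.cos(np.radians(10.5))])
tcp=np.array([.4336,.3187])
a=ray("top",[207.1,243.6],.049)[0,:2]; b=ray("top",[211.7,244.2],.018)[0,:2]
print("master end along axis from TCP",(a-tcp)@ax,"recess edge",(b-tcp)@ax)
# keys / recess in the first top picture
I=cv2.imread("pics/top0.png"); g=cv2.cvtColor(I,cv2.COLOR_BGR2GRAY)
k=lambda u,v:ray("top",[u,v],.022)[0].round(4)
c=cv2.resize(g[230:262,172:226],None,fx=8,fy=8,interpolation=cv2.INTER_CUBIC)
C=cv2.HoughCircles(c,cv2.HOUGH_GRADIENT,1,100,param1=60,param2=12,minRadius=14,maxRadius=28)
if C is not None:
    for u,v,r in C[0]: print(u/8+172-.44,v/8+230-.44,r/8,k(u/8+172-.44,v/8+230-.44))
```

```text
master end along axis from TCP -0.032988324703003225 recess edge -0.037108884060981444
181.4975 246.9975 2.725 [0.4264 0.3619 0.022 ]
213.7475 241.4975 2.9125 [0.4438 0.2754 0.022 ]
```

Request:
drive_tool --plan '[{"x":0.002,"y":0.001,"z":0,"twist":0.005,"fingers":-0.7},{"x":0,"y":0,"z":-0.008,"twist":0,"fingers":-0.7},{"x":0,"y":0,"z":-0.008,"twist":0,"fingers":-0.7},{"x":0,"y":0,"z":-0.006,"twist":0,"fingers":-0.7},{"x":0,"y":0,"z":-0.005,"twist":0,"fingers":-0.7},{"x":0,"y":0,"z":-0.004,"twist":0,"fingers":-0.7},{"x":0,"y":0,"z":-0.004,"twist":0,"fingers":-0.7},{"x":0,"y":0,"z":0,"twist":0,"fingers":-0.7},{"x":0,"y":0,"z":0,"twist":0,"fingers":-0.7},{"x":0,"y":0,"z":0,"twist":0,"fingers":-0.7}]'

```text
time: 14.45
ee_pos: [0.4349, 0.3194, 0.0348]
eef_rot: [2.005, 2.418, 0.0]
wrist_force: [0.3, -0.2, -0.9]
opening: 0.313
grasp_force: 39.3
```

Request:
drive_tool --plan '[{"x":0,"y":0,"z":-0.001,"twist":0,"fingers":-0.2},{"x":0,"y":0,"z":0,"twist":0,"fingers":0.1},{"x":0,"y":0,"z":0,"twist":0,"fingers":0.5},{"x":0,"y":0,"z":0,"twist":0,"fingers":0.5},{"x":0,"y":0,"z":0.05,"twist":0,"fingers":0.5},{"x":0,"y":0,"z":0.08,"twist":0,"fingers":0.5},{"x":0.08,"y":-0.02,"z":0.04,"twist":-0.05,"fingers":0.5},{"x":0.09,"y":-0.03,"z":0,"twist":-0.05,"fingers":0.5},{"x":0.09,"y":-0.03,"z":0,"twist":-0.05,"fingers":0.5},{"x":0.078,"y":-0.023,"z":0,"twist":0,"fingers":0.5}]'

```text
time: 15.7
ee_pos: [0.6396, 0.2559, 0.1361]
eef_rot: [2.19, 2.251, -0.0]
wrist_force: [0.8, 0.6, -0.3]
opening: 0.753
grasp_force: 0.0
```

Request:
drive_tool --plan '[{"x":0,"y":0,"z":-0.03,"twist":0,"fingers":0.5},{"x":0,"y":0,"z":0,"twist":0,"fingers":0.5},{"x":0,"y":0,"z":0,"twist":0,"fingers":0.5},{"x":0,"y":0,"z":0,"twist":0,"fingers":0.5},{"x":0,"y":0,"z":0,"twist":0,"fingers":0.5},{"x":0,"y":0,"z":0,"twist":0,"fingers":0.5},{"x":0,"y":0,"z":0,"twist":0,"fingers":0.5},{"x":0,"y":0,"z":0,"twist":0,"fingers":0.5},{"x":0,"y":0,"z":0,"twist":0,"fingers":0.5},{"x":0,"y":0,"z":0,"twist":0,"fingers":0.5}]'

```text
time: 16.95
ee_pos: [0.6376, 0.2575, 0.1181]
eef_rot: [-2.189, -2.254, 0.0]
wrist_force: [-0.7, -0.2, -1.0]
opening: 0.75
grasp_force: 0.0
```

```bash
python3 look.py 6 70 .54 .28 .04
python3 - <<'E'
from meas import *
W=cloud("top",np.load("top6.npy")); W[np.isnan(W)]=-9
m=(abs(W[...,0]-.435)<.012)&(abs(W[...,1]-.319)<.022)
P=W[m]; P=P[abs(P[:,2]-.027)<.02]; A=np.c_[P[:,:2]-[.435,.319],np.ones(len(P))]; print("master top plane",np.linalg.lstsq(A,P[:,2],rcond=None)[0],len(P))
E
```

```text
scene origin 145 160 scale 2.842857142857143
top origin 142 135 scale 2.842857142857143
[0.6376 0.2575 0.1181]
master top plane [-1.06058863 -0.17756644  0.03391747] 19
```

View pics/pair6.png

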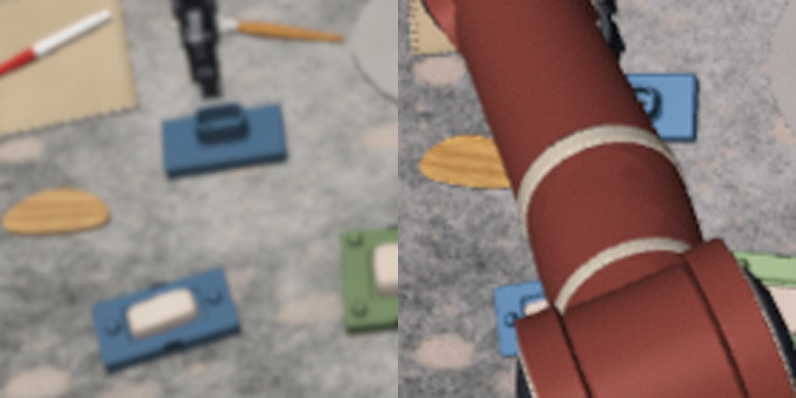

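Run:
```python
from meas import *
m,R,t=cam("scene")
for p in ((.638,.2575,.048),(.6376,.2575,.110)):
    c=R@np.array(p)+t; u,v=m["fx"]*c[0]/c[2]+m["cx"],m["fy"]*c[1]/c[2]+m["cy"]; print((u-145)*2.843,(v-160)*2.843)
W=cloud("scene",np.load("scene6.npy")); W[np.isnan(W)]=-9
k=(abs(W[...,0]-.435)<.010)&(abs(W[...,1]-.319)<.020)
P=W[k]; P=P[abs(P[:,2]-.027)<.02]; A=np.c_[P[:,:2]-[.435,.319],np.ones(len(P))]; print("master top plane",np.linalg.lstsq(A,P[:,2],rcond=None)[0],len(P))
```

```text
218.20302037570528 114.6800729146295
208.29250959153754 69.81829275472536
master top plane [ 0.01330921 -0.00939882  0.0261595 ] 104
```

Request:
drive_tool --plan '[{"x":0,"y":-0.0015,"z":-0.04,"twist":0,"fingers":0.5},{"x":0,"y":0,"z":-0.05,"twist":0,"fingers":0.5},{"x":0,"y":0,"z":-0.03,"twist":0,"fingers":0.5},{"x":0,"y":0,"z":-0.01,"twist":0,"fingers":0.5},{"x":0,"y":0,"z":0,"twist":0,"fingers":0},{"x":0,"y":0,"z":0,"twist":0,"fingers":-0.3},{"x":0,"y":0,"z":0,"twist":0,"fingers":-0.6},{"x":0,"y":0,"z":0,"twist":0,"fingers":-0.6},{"x":0,"y":0,"z":0,"twist":0,"fingers":-0.6},{"x":0,"y":0,"z":0,"twist":0,"fingers":-0.6}]' --grip_force 60

```text
time: 18.3
ee_pos: [0.6389, 0.2571, 0.0417]
eef_rot: [2.188, 2.252, 0.005]
wrist_force: [0.6, -0.3, 6.0]
opening: 0.358
grasp_force: 62.3
```

Request:
drive_tool --plan '[{"x":0,"y":0,"z":0.02,"twist":0,"fingers":-0.6},{"x":0,"y":0,"z":0.05,"twist":0,"fingers":-0.6},{"x":0,"y":0,"z":0.06,"twist":0,"fingers":-0.6},{"x":-0.05,"y":0.015,"z":0.03,"twist":0.02,"fingers":-0.6},{"x":-0.07,"y":0.02,"z":0,"twist":0.04,"fingers":-0.6},{"x":-0.07,"y":0.02,"z":0,"twist":0.04,"fingers":-0.6},{"x":-0.07,"y":0.02,"z":0,"twist":0.04,"fingers":-0.6},{"x":-0.05,"y":0.018,"z":0,"twist":0.013,"fingers":-0.6},{"x":-0.03,"y":0.01,"z":0,"twist":0,"fingers":-0.6},{"x":0,"y":0,"z":0,"twist":0,"fingers":-0.6}]'

```text
time: 19.55
ee_pos: [0.4325, 0.3188, 0.1361]
eef_rot: [-1.998, -2.424, 0.001]
wrist_force: [1.0, -0.2, -2.4]
opening: 0.361
grasp_force: 61.5
```

Request:
drive_tool --plan '[{"x":0,"y":0,"z":-0.04,"twist":0,"fingers":-0.6},{"x":0,"y":0,"z":-0.03,"twist":0,"fingers":-0.6},{"x":0,"y":0,"z":0,"twist":0,"fingers":-0.6},{"x":0,"y":0,"z":0,"twist":0,"fingers":-0.6},{"x":0,"y":0,"z":0,"twist":0,"fingers":-0.6},{"x":0,"y":0,"z":0,"twist":0,"fingers":-0.6},{"x":0,"y":0,"z":0,"twist":0,"fingers":-0.6},{"x":0,"y":0,"z":0,"twist":0,"fingers":-0.6},{"x":0,"y":0,"z":0,"twist":0,"fingers":-0.6},{"x":0,"y":0,"z":0,"twist":0,"fingers":-0.6}]'

```text
time: 20.8
ee_pos: [0.4336, 0.3184, 0.0941]
eef_rot: [-2.001, -2.422, 0.0]
wrist_force: [1.6, -0.6, -2.3]
opening: 0.363
grasp_force: 61.4
```

```bash
python3 look.py 7 45 .435 .319 .05
```

```text
scene origin 154 217 scale 4.4222222222222225
top origin 149 198 scale 4.4222222222222225
[0.4336 0.3184 0.0941]
```

View pics/pair7.png

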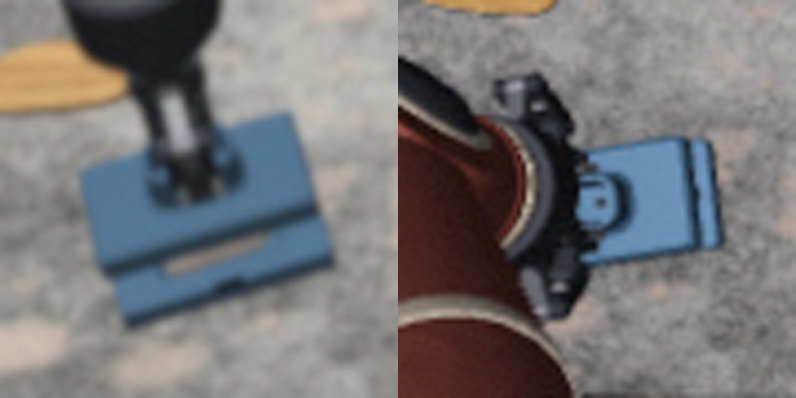

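Run:
```python
from meas import *
a=np.radians(10.6); ex=np.array([np.cos(a),np.sin(a)]); ey=np.array([-np.sin(a),np.cos(a)])
tcp=np.array([.4336,.3184])
f=lambda n,x,y,o,z:(ray(n,[x/4.422+o[0]-.4,y/4.422+o[1]-.4],z)[0,:2]-tcp)
for n,o,L in(("scene",(154,217),[(80,175,.0724),(292,112,.0724),(106,268,.0724),(320,205,.0724)]),("top",(149,198),[(683-398,139,.0724),(692-398,248,.0724),(710-398,140,.018),(723-398,243,.018)])):
    for x,y,z in L: d=f(n,x,y,o,z); print(n,(x,y),"along x %.1f y %.1f"%(1000*d@ex,1000*d@ey))
for n in("top","scene"):
    W=cloud(n,np.load(f"{n}7.npy")); W[np.isnan(W)]=-9
    m=(np.hypot(W[...,0]-.4336,W[...,1]-.3184)<.08)&(abs(W[...,2]-.0715)<.006)
    P=(W[m][:,:2]-tcp)*1000; print(n,len(P),"x",np.percentile(P@ex,[1,50,99]).round(1),"y",np.percentile(P@ey,[1,50,99]).round(1))
```

```text
scene (80, 175) along x 26.5 y 59.9
scene (292, 112) along x 28.1 y -58.7
scene (106, 268) along x -39.8 y 56.7
scene (320, 205) along x -40.4 y -58.7
top (285, 139) along x 30.2 y -58.4
top (294, 248) along x -34.0 y -56.3
top (312, 140) along x 33.4 y -61.7
top (325, 243) along x -30.9 y -62.2
top 498 x [-34.4  -2.7  32.3] y [-57.4 -34.2   2.8]
scene 866 x [-37.2 -15.4  28.9] y [-57.5   2.8  60.2]
```

Request:
drive_tool --plan '[{"x":0.003,"y":-0.001,"z":-0.01,"twist":0,"fingers":-0.6},{"x":0,"y":0,"z":-0.015,"twist":0,"fingers":-0.6},{"x":0,"y":0,"z":-0.01,"twist":0,"fingers":-0.6},{"x":0,"y":0,"z":-0.008,"twist":0,"fingers":-0.6},{"x":0,"y":0,"z":-0.005,"twist":0,"fingers":-0.6},{"x":0,"y":0,"z":-0.004,"twist":0,"fingers":-0.6},{"x":0,"y":0,"z":-0.004,"twist":0,"fingers":-0.6},{"x":0,"y":0,"z":0,"twist":0,"fingers":-0.6},{"x":0,"y":0,"z":0,"twist":0,"fingers":-0.6},{"x":0,"y":0,"z":0,"twist":0,"fingers":-0.6}]'

```text
time: 22.15
ee_pos: [0.4355, 0.3179, 0.0606]
eef_rot: [2.001, 2.422, 0.0]
wrist_force: [0.3, -0.6, -1.9]
opening: 0.362
grasp_force: 61.4
```

Request:
drive_tool --plan '[{"x":0,"y":0,"z":-0.002,"twist":0,"fingers":-0.6},{"x":0,"y":0,"z":0,"twist":0,"fingers":-0.2},{"x":0,"y":0,"z":0,"twist":0,"fingers":0.2},{"x":0,"y":0,"z":0,"twist":0,"fingers":0.5},{"x":0,"y":0,"z":0,"twist":0,"fingers":0.5},{"x":0,"y":0,"z":0.05,"twist":0,"fingers":0.5},{"x":0,"y":0,"z":0.08,"twist":0,"fingers":0.5},{"x":0,"y":-0.07,"z":0.02,"twist":0,"fingers":0.5},{"x":0,"y":-0.1,"z":0,"twist":0,"fingers":0.5},{"x":0,"y":-0.1,"z":0,"twist":0,"fingers":0.5}]'

```text
time: 23.4
ee_pos: [0.4356, 0.1543, 0.1497]
eef_rot: [2.0, 2.422, 0.002]
wrist_force: [0.2, -0.3, -0.4]
opening: 0.753
grasp_force: 0.0
```

Request:
drive_tool --plan '[{"x":0,"y":-0.1,"z":0,"twist":0,"fingers":0.5},{"x":0,"y":-0.1,"z":0,"twist":0,"fingers":0.5},{"x":0,"y":-0.1,"z":0,"twist":0,"fingers":0.5},{"x":0,"y":-0.1,"z":0,"twist":0,"fingers":0.5},{"x":0,"y":-0.1,"z":0,"twist":0,"fingers":0.5},{"x":0.005,"y":-0.1,"z":0,"twist":0.005,"fingers":0.5},{"x":0.008,"y":-0.1,"z":0,"twist":0.005,"fingers":0.5},{"x":0,"y":-0.08,"z":0,"twist":0,"fingers":0.5},{"x":0,"y":-0.04,"z":-0.02,"twist":0,"fingers":0.5},{"x":0,"y":0,"z":0,"twist":0,"fingers":0.5}]'

```text
time: 24.65
ee_pos: [0.4418, -0.3365, 0.1356]
eef_rot: [-1.99, -2.427, 0.001]
wrist_force: [0.4, 0.7, -1.1]
opening: 0.751
grasp_force: 0.0
```

```bash
python3 look.py 8 45 .435 .319 .05; cp pics/pair8.png pics/a.png; python3 look.py 9 45 .443 -.337 .06
python3 - <<'E'
import cv2,numpy as np
a,b=cv2.imread("pics/a.png"),cv2.imread("pics/pair9.png")
cv2.imwrite("pics/quad.png",cv2.resize(np.vstack([a,b]),(600,600)))
from meas import *
for n in("top","scene"):
    W=cloud(n,np.load(f"{n}8.npy")); print(n,"closed oblong cap",top_rect(np.where(np.isnan(W),-9,W),(.435,.319),.078,.03,.048))
    W[np.isnan(W)]=-9; k=(abs(W[...,0]-.435)<.022)&(abs(abs(W[...,1]-.319)-.042)<.008)
    P=W[k]; P=P[abs(P[:,2]-.038)<.02]; A=np.c_[P[:,:2]-[.435,.319],np.ones(len(P))]; print("plane",np.linalg.lstsq(A,P[:,2],rcond=None)[0],len(P))
m,R,t=cam("scene"); c=R@np.array([.4435,-.337,.052])+t; print("gate expected scene px",m["fx"]*c[0]/c[2]+m["cx"],m["fy"]*c[1]/c[2]+m["cy"])
E
```

```text
scene origin 154 217 scale 4.4222222222222225
top origin 149 198 scale 4.4222222222222225
[ 0.4435 -0.3333  0.1368]
scene origin 408 175 scale 4.4222222222222225
top origin 397 202 scale 4.4222222222222225
[ 0.444  -0.3332  0.1374]
top closed oblong cap (array([-4240.1, -4344. ]), array([13316.2,   141.4]), 'ang', 45.0, 'mean', array([399.5, 283.7]), 'z', np.float64(36.9), 898)
plane [-0.0072609   0.00414163  0.03734307] 186
scene closed oblong cap (array([-4287.7, -4299. ]), array([13311.7,   147.2]), 'ang', 44.3, 'mean', array([411.8, 304.9]), 'z', np.float64(37.4), 875)
plane [-0.00897503  0.00295894  0.03792961] 185
gate expected scene px 452.4847454347907 222.6707470780901
```

View pics/quad.png

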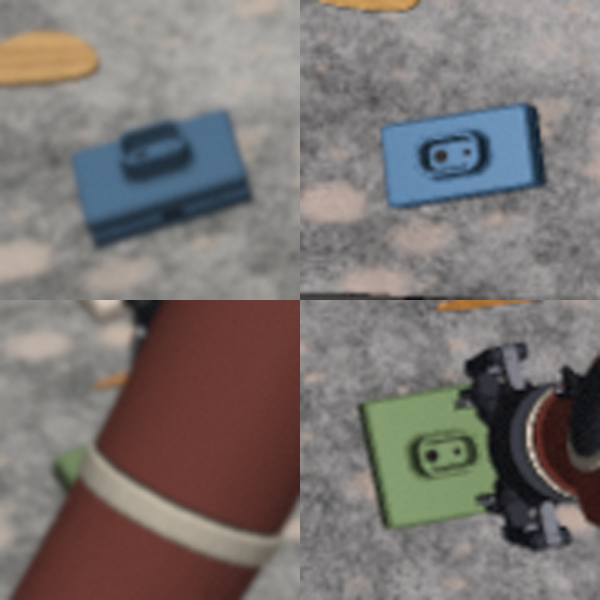

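Run:
```python
from meas import *
I=cv2.imread("pics/top9.png")
cv2.imwrite("pics/gate.png",cv2.resize(I[225:275,412:462],None,fx=11,fy=11,interpolation=cv2.INTER_CUBIC))
for q in [(439.9,248.5),(441,248)]: print(ray("top",q,.052)[0].round(4))
W=cloud("top",np.load("top9.npy")); m=(np.hypot(W[...,0]-.443,W[...,1]+.337)<.032)&(W[...,2]>.04)&(W[...,2]<.058)
v,u=np.nonzero(m); print(W[m].mean(0).round(4),W[m].min(0),W[m].max(0),len(u),u.min(),u.max(),v.min(),v.max())
```

```text
[ 0.4413 -0.3326  0.052 ]
[ 0.4427 -0.3355  0.052 ]
[ 0.4437 -0.3374  0.0485] [ 0.4264386  -0.36101731  0.04087634] [ 0.46185882 -0.31183693  0.05484541] 116 431 450 241 254
```

View pics/gate.png

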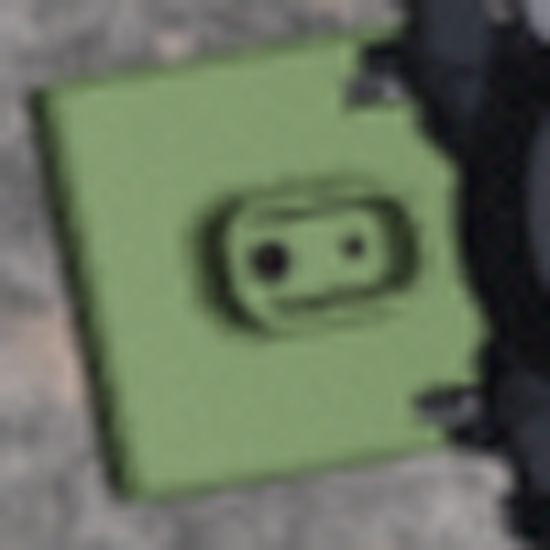

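Request:
drive_tool --plan '[{"x":-0.001,"y":-0.005,"z":-0.05,"twist":0,"fingers":0.5},{"x":0,"y":0,"z":-0.06,"twist":0,"fingers":0.5},{"x":0,"y":0,"z":-0.03,"twist":0,"fingers":0.5},{"x":0,"y":0,"z":-0.015,"twist":0,"fingers":0.5},{"x":0,"y":0,"z":0,"twist":0,"fingers":0.1},{"x":0,"y":0,"z":0,"twist":0,"fingers":-0.3},{"x":0,"y":0,"z":0,"twist":0,"fingers":-0.6},{"x":0,"y":0,"z":0,"twist":0,"fingers":-0.6},{"x":0,"y":0,"z":0,"twist":0,"fingers":-0.6},{"x":0,"y":0,"z":0,"twist":0,"fingers":-0.6}]' --grip_force 70

```text
time: 26.1
ee_pos: [0.4438, -0.3392, 0.0457]
eef_rot: [1.987, 2.43, 0.001]
wrist_force: [-0.1, 1.4, 6.4]
opening: 0.357
grasp_force: 71.0
```

Request:
drive_tool --plan '[{"x":0,"y":0,"z":0.02,"twist":0,"fingers":-0.6},{"x":0,"y":0,"z":0.05,"twist":0,"fingers":-0.6},{"x":0,"y":0.02,"z":0.06,"twist":-0.02,"fingers":-0.6},{"x":0,"y":0.06,"z":0.04,"twist":-0.03,"fingers":-0.6},{"x":0,"y":0.09,"z":0,"twist":-0.04,"fingers":-0.6},{"x":0,"y":0.1,"z":0,"twist":-0.04,"fingers":-0.6},{"x":0,"y":0.1,"z":0,"twist":-0.04,"fingers":-0.6},{"x":0,"y":0.1,"z":0,"twist":-0.04,"fingers":-0.6},{"x":0,"y":0.1,"z":0,"twist":-0.038,"fingers":-0.6},{"x":0,"y":0.09,"z":0,"twist":0,"fingers":-0.6}]'

```text
time: 27.35
ee_pos: [0.4421, 0.0586, 0.1467]
eef_rot: [2.287, 2.154, -0.0]
wrist_force: [1.4, 0.8, -1.1]
opening: 0.356
grasp_force: 70.0
```

Request:
drive_tool --plan '[{"x":0,"y":0.06,"z":0,"twist":0,"fingers":-0.6},{"x":0,"y":0.02,"z":-0.03,"twist":0,"fingers":-0.6},{"x":0,"y":0,"z":-0.04,"twist":0,"fingers":-0.6},{"x":0,"y":0,"z":-0.01,"twist":0,"fingers":-0.6},{"x":0,"y":0,"z":0,"twist":0,"fingers":-0.6},{"x":0,"y":0,"z":0,"twist":0,"fingers":-0.6},{"x":0,"y":0,"z":0,"twist":0,"fingers":-0.6},{"x":0,"y":0,"z":0,"twist":0,"fingers":-0.6},{"x":0,"y":0,"z":0,"twist":0,"fingers":-0.6},{"x":0,"y":0,"z":0,"twist":0,"fingers":-0.6}]'

```text
time: 28.6
ee_pos: [0.4426, 0.1048, 0.0983]
eef_rot: [-2.287, -2.154, -0.0]
wrist_force: [-0.3, 0.6, -2.2]
opening: 0.358
grasp_force: 69.9
```

```bash
python3 look.py 10 45 .443 .108 .05
python3 - <<'E'
from meas import *
a=np.radians(-3.4); ex=np.array([np.cos(a),np.sin(a)]); ey=np.array([-np.sin(a),np.cos(a)])
p=env.sense()["ee_pos"]; zt=p[2]-.0457+.024
for n in("top","scene"):
    W=cloud(n,np.load(f"{n}10.npy")); W[np.isnan(W)]=-9
    m=(np.hypot(W[...,0]-p[0],W[...,1]-p[1])<.085)&(abs(W[...,2]-zt+.001)<.006)
    P=(W[m][:,:2]-p[:2])*1000; print(n,len(P),"x",np.percentile(P@ex,[1,50,99]).round(1),"y",np.percentile(P@ey,[1,50,99]).round(1))
E
```

```text
scene origin 239 202 scale 4.4222222222222225
top origin 229 198 scale 4.4222222222222225
[0.4426 0.1048 0.0983]
top 294 x [-39.6  19.3  51.3] y [-51.6 -41.  -17.8]
scene 1096 x [-55.7 -20.7  48.5] y [-51.8  -0.2  52.3]
```

View pics/pair10.png

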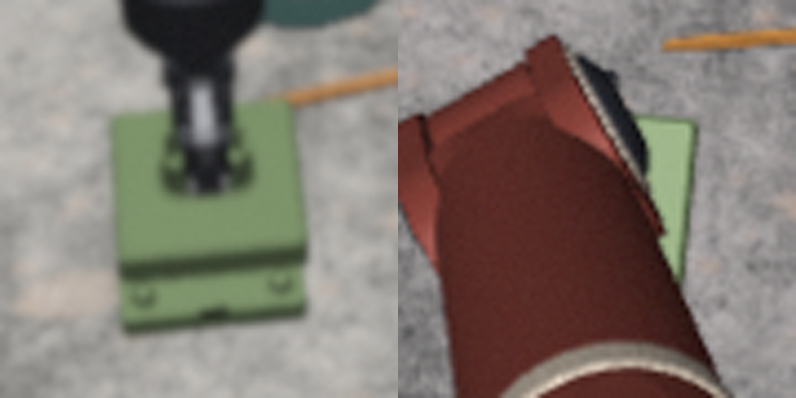

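Run:
```python
from meas import *
f=lambda x,y,z:ray("scene",[x/4.422+239-.4,y/4.422+202-.4],z)[0,:2]
for nm,x,y,z in(("capL",120,265,.0766),("capR",305,248,.0766),("baseL",123,320,.018),("baseR",304,304,.018)): print(nm,(1000*f(x,y,z)).round(1))
g=cv2.cvtColor(cv2.imread("pics/top4.png"),cv2.COLOR_BGR2GRAY)[218:270,250:302]
C=cv2.HoughCircles(cv2.resize(g,None,fx=8,fy=8,interpolation=cv2.INTER_CUBIC),cv2.HOUGH_GRADIENT,1,150,param1=60,param2=12,minRadius=14,maxRadius=28)
K=np.array([ray("top",[u/8+250-.44,v/8+218-.44],.022)[0,:2]*1000 for u,v,r in C[0]]); print(K.round(1),K.mean(0),env.sense()["ee_pos"])
```

```text
capL [388.7 158.9]
capR [382.   58.6]
baseL [393.8 161.6]
baseR [386.2  59.6]
[[406.5 149.3]
 [402.4  71.1]
 [480.5  67.4]
 [483.7 145.4]] [443.27385551 108.28679029] [0.44258474 0.10484144 0.09828839]
```

Request:
drive_tool --plan '[{"x":0.002,"y":0.0045,"z":-0.01,"twist":0.005,"fingers":-0.6},{"x":0,"y":0,"z":-0.015,"twist":0,"fingers":-0.6},{"x":0,"y":0,"z":-0.01,"twist":0,"fingers":-0.6},{"x":0,"y":0,"z":-0.008,"twist":0,"fingers":-0.6},{"x":0,"y":0,"z":-0.005,"twist":0,"fingers":-0.6},{"x":0,"y":0,"z":-0.004,"twist":0,"fingers":-0.6},{"x":0,"y":0,"z":-0.004,"twist":0,"fingers":-0.6},{"x":0,"y":0,"z":0,"twist":0,"fingers":-0.6},{"x":0,"y":0,"z":0,"twist":0,"fingers":-0.6},{"x":0,"y":0,"z":0,"twist":0,"fingers":-0.6}]'

```text
time: 29.95
ee_pos: [0.4439, 0.1075, 0.0648]
eef_rot: [2.281, 2.16, 0.0]
wrist_force: [0.1, 0.4, -2.1]
opening: 0.357
grasp_force: 69.9
```

Lowered with no contact force, the cap underside at about 19 mm. I'll release it, retreat and check.

Request:
drive_tool --plan '[{"x":0,"y":0,"z":-0.002,"twist":0,"fingers":-0.6},{"x":0,"y":0,"z":0,"twist":0,"fingers":-0.2},{"x":0,"y":0,"z":0,"twist":0,"fingers":0.2},{"x":0,"y":0,"z":0,"twist":0,"fingers":0.5},{"x":0,"y":0,"z":0,"twist":0,"fingers":0.5},{"x":0,"y":0,"z":0.05,"twist":0,"fingers":0.5},{"x":0,"y":0,"z":0.1,"twist":0,"fingers":0.5},{"x":0,"y":-0.06,"z":0.06,"twist":0,"fingers":0.5},{"x":0,"y":-0.1,"z":0,"twist":0,"fingers":0.5},{"x":0,"y":-0.1,"z":0,"twist":0,"fingers":0.5}]'

```text
time: 31.2
ee_pos: [0.4441, -0.0499, 0.1903]
eef_rot: [2.278, 2.16, 0.002]
wrist_force: [0.9, -0.4, -0.1]
opening: 0.745
grasp_force: 0.0
```

Request:
drive_tool --plan '[{"x":0,"y":-0.1,"z":0,"twist":0,"fingers":0.5},{"x":0,"y":-0.1,"z":0,"twist":0,"fingers":0.5},{"x":0,"y":-0.1,"z":0,"twist":0,"fingers":0.5},{"x":0,"y":-0.05,"z":0,"twist":0,"fingers":0.5},{"x":0,"y":0,"z":0,"twist":0,"fingers":0.5},{"x":0,"y":0,"z":0,"twist":0,"fingers":0.5},{"x":0,"y":0,"z":0,"twist":0,"fingers":0.5},{"x":0,"y":0,"z":0,"twist":0,"fingers":0.5},{"x":0,"y":0,"z":0,"twist":0,"fingers":0.5},{"x":0,"y":0,"z":0,"twist":0,"fingers":0.5}]'

```text
time: 32.45
ee_pos: [0.4439, -0.2582, 0.1895]
eef_rot: [-2.281, -2.161, 0.0]
wrist_force: [0.6, 0.3, -0.4]
opening: 0.753
grasp_force: 0.0
```

```bash
python3 look.py 11 80 .44 .2 .04
python3 - <<'E'
from meas import *
for n in("top","scene"):
    W=cloud(n,np.load(f"{n}11.npy")); W[np.isnan(W)]=-9
    for nm,c,hx,lo,hi in(("square",(.4433,.108),.042,.032,.046),("oblong",(.435,.3187),.022,.034,.050)):
        d=W[...,:2]-c; k=(abs(d[...,0])<hx)&(abs(d[...,1])>lo)&(abs(d[...,1])<hi)&(abs(W[...,2]-.04)<.02)
        A=np.c_[d[k],np.ones(k.sum())]; print(n,nm,np.linalg.lstsq(A,W[k][:,2],rcond=None)[0].round(4),k.sum())
E
```

```text
scene origin 168 176 scale 2.4875
top origin 160 163 scale 2.4875
[ 0.4438 -0.2584  0.1895]
top square [-0.0025 -0.0015  0.0414] 335
top oblong [-0.0162  0.001   0.0374] 184
scene square [ 0.0053 -0.0004  0.042 ] 284
scene oblong [-0.0214  0.0004  0.0377] 190
```

View pics/pair11.png

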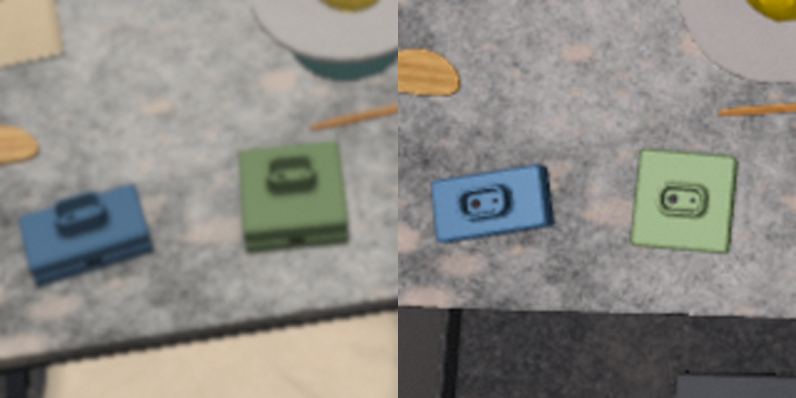

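Both caps sit flat: the moss cap's top is at 41.5 mm (nominal 42) and the slate cap's at 37.5 mm (nominal 38). The arm is clear of everything and the tools haven't moved, so I'm handing in.

```bash
python3 -c "
from rig import env
print(env.hand_in())"
```

```text
the job is handed in; nothing more can be done
None
```

The job is done and handed in at about 33 s: both plaster masters lie flat in their own recesses, both moulds are closed with the matching caps fully down on the keys (by the camera depth), and I never touched the rib or the loop tools.

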